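Let the ratchet winch back to its red tooth and lock the pawl

TASK

Let the spring-loaded bench winch turn back until its red tooth is the one held by the pawl: press the pawl's tail down gently by its brass thumbscrew, only hard enough to clear the teeth and never forced against its stop, and let the pawl drop back in fully in front of the red tooth. Then push the black-knobbed keeper bolt fully home under the tail, without forcing it. Leave the oil vial and the brown tin where they stand.

Things in the scene. Friction and masses are not known exactly. Their poses are not given: they have to be found in the camera images.
- winch: Green bench winch, fixed, base plate 200 x 205 x 10 mm. Origin: on the bench top under the middle of the drum. x runs along the axle from the ratchet wheel (robot side) to the back, y to the left, z up. Axle at z 75 mm. Wheel: 12 steel teeth, tip radius 45 mm, x -45 to -33 mm; one tooth is red. The winch and its parts are damaged by more than 25 N from the robot.
- pawl_stud (a point): Pivot of the steel pawl, winch (-39, -55, 123) mm. The pawl's nose points left, over the top of the wheel; its tail, 14 mm wide and 12 mm thick, reaches right to y -129 mm. Pressing the tail down lifts the nose; a spring brings it back. Pressing takes 3 to 7 N; the first 2 N only take up the spring's preload.
- screw_line (a point): Point on the base plate's top (z 10 mm) straight below the brass thumbscrew on the pawl's tail, winch (-39, -118) mm. The screw's flat head is 22 mm across, its top 141 to 165 mm above the bench with the pawl seated: the setting differs each time, is not measured and does not give: feel for it from above.
- tail_end (a point): Lower edge of the tail's right end with the pawl seated, winch (-39, -129, 117) mm; a point of the frame that does not move. From its rest height the thumbscrew's head must go down 8.5 mm for the nose to clear the teeth, and meets a hard stop at 11.5 mm (there it has tipped 0.2 rad and moved up to 8 mm to the right).
- drum (a joint): Angle of drum and wheel, rad. 0: red tooth bears on the seated pawl; 0.524 more for each tooth before it. A spring drives it to smaller values (wheel top moves right), about 0.2 rad/s while the pawl is clear. It starts three teeth before the red one, near 1.57. Cannot be rewound: below 0 is too far. Pawl let down at 0.05 to 0.42: it then catches the red tooth.
- keeper (a joint): Slide of the keeper bolt, m. 0 fully drawn back (starts 0 to 0.008), 0.028 home under the tail (sliding along the winch's +x). It only passes under the tail while the pawl is fully seated, and then blocks it. Friction about 2 N, soft stop at home.
- keeper_knob (a point): Centre of the black ball (16 mm across) on the keeper's upright pin: winch (-103, -93) mm drawn back, (-75, -93) mm home, 141.5 mm above the bench. The pin is 10 mm thick and stands on the bolt, whose top is 114.5 mm above the bench, as are the tops of its guide rails. The robot side of the pin is clear.
- oil_vial: Square glass oil vial, 30 x 34 x 64 mm, standing to the right of the winch; origin under its middle.
- tin_brown: Open round brown tin, 74 mm across, 48 mm tall, to the right; origin under its middle.

How it is judged:
By the outcome, as a careful person would: the job done as asked, in the order asked, and still so for the second after the job is handed in, with the robot touching nothing.
It also fails if it takes over 51 s, if anything falls off the work surface, if the arm or the gripper's body presses on something with over 40 N, if the wrist force passes 120 N, or if a joint passes its speed limit or range.

ROBOT

A 6-joint arm with a two-finger parallel gripper is mounted at the origin on a cart in front of the work surface, level with it; the furniture and walls round the work are solid. World frame = base frame: x ahead of the robot, y to its left, z up, the work surface at z = 0. Lengths are in m, angles in rad, forces in N, time in s.
With the tool pointing down it reaches from about 0.3 to 0.95 m from the base axis. Payload 3.1 kg.
Tool frame: the origin (TCP) lies at the very end of the fingers, on their centre line; the grasp point (between the pads) lies 19 mm behind it (pinch_z is the distance from the TCP to the grasp point, in m); z points along the fingers, y is the direction in which the jaws open and shut (so a half turn about z gives the same grasp; the last joint's range is limited). The gripper opens to 85 mm and grips with 20 to 120 N. Pads are 22 mm wide; open, the fingers measure 114 mm over their backs; the gripper's body (76 mm by 85 mm) begins 54 mm behind the grasp point. The pads swing forward as they close: fully open they stand 13 mm farther back than shut.
Start: joints at [-1.302, 0.308, 1.634, -0, 1.2, -0.07], TCP at [0.208, -0.589, 0.231] pointing down, gripper open.
Joint ranges: [-3.06, 3.06], [-0.79, 1.96], [0.05, 2.63], [-1.19, 4.34], [0.05, 2.64], [-2.94, 2.94]. Speed limits (rad/s): [2.79, 2.79, 3.14, 3.14, 3.14, 3.14].

INTERFACE

Orientations are given as a rotation vector (axis times angle).
In Python, from bench import * gives the robot as it stands.
- The arm moves only by the tool move_arm, never from a script. Its argument "rows" is a list of rows, each a list of 3 entries, a list of its own where there are three numbers: the closure, from 0 (fully open) to 1 (shut), then the shift along the world's x, y, z in mm, then the turn, a rotation vector about the world's x, y, z in degrees. In form: [[fingers, [dx, dy, dz], [wx, wy, wz]], ...]. A call has 1 to 20 rows; each row is the pose to reach, as a shift and turn from the pose commanded when the call began; what a row does not reach only later rows make up. A row lasts 1/12 s, in which the tool goes at most 41.7 mm and 7.16 degrees, less where a joint would pass 70% of its speed; a pose out of reach is approached as far as the arm can. A call with a gripper value outside its range is refused whole. The fingers move at their own pace and stop on an object; the grip force is fixed at half the most. Time passes only in rows, so rows that repeat a pose let the fingers close. It gives the time, the measured TCP pose, the force and the opening at its end, in the units of the state.
- sense(): the state, without advancing time (a new reading comes with each control period).
- capture(name): name is "side" or "top"; returns a dict with "color" (400x640x3 uint8, red, green, blue), "fx", "fy", "cx", "cy" (pixels), "rvec" (rotation vector, rad) and "tvec" (3), from world to camera coordinates, as OpenCV has them. Camera axes: x right, y down, z forward; pixel columns grow to the right and rows downward; lengths in m; the calibration is good to about 2 mm. A picture is of the moment at which its call begins. There is no depth.
- job_done(): hands the job in, once; it reports no verdict.
The state is a dict: "time_s": time; "qpos": joint angles; "joint_velocities": joint speeds; "tau": joint torques, N m; "tcp_pos": TCP position; "eef_rot": TCP orientation; "contact_force": force on the tool from outside, world axes, zero at the start; "torque": the same for the moment, N m; "grip_width": finger opening in m.
Only numpy, scipy, OpenCV 4.12 (cv2) and the standard library are available. Lean on these libraries where they do the work, as an engineer would, in place of code of your own. Each camera call takes 0.05 s, during which the arm holds its last target.

## Working session

There is one attempt and no reset: what is moved stays moved. The work goes in short steps, Python scripts to look and compute and a tool call to move; the robot and the scene stay as the last step left them, time stands still between calls to the robot, and variables do not carry over. Pictures are saved under pics/ and viewed, and the job is handed in when it is done.

Besides the shell and the picture viewer there is one more tool, called after ">>>" as name(argument=value, ...), one argument or row to a line, values as JSON. move_arm: Moves the arm, as the interface text tells. Its arguments: {"type":"object","properties":{"rows":{"type":"array"}},"required":["rows"]}

```bash
ls; mkdir -p pics; python3 - <<'E'
from bench import *
import cv2
print(sense())
for n in("side","top"):
    c=capture(n); cv2.imwrite(f"pics/{n}0.png",c["color"][:,:,::-1]); print({k:v for k,v in c.items() if k!="color"})
E
```

```text
pics
{'time_s': 0.0, 'qpos': array([-1.30168804e+00,  3.09013603e-01,  1.63517845e+00, -5.19161125e-06,
        1.19965640e+00, -6.97151809e-02]), 'joint_velocities': array([-5.15068121e-04, -2.09589291e-03, -1.06993179e-04,  8.46953224e-05,
       -4.09739872e-04, -9.48438866e-04]), 'tau': array([-1.25917468e-03, -4.15255916e+01, -2.76667964e+01, -4.66270158e-04,
        1.00671608e-02, -8.52760678e-06]), 'tcp_pos': array([ 0.20748572, -0.58870265,  0.23004555]), 'eef_rot': array([-3.09440548e+00, -5.29305042e-01,  3.59981506e-04]), 'contact_force': array([ 0.83679226, -0.03859686,  0.42435656]), 'torque': array([ 0.0071912 ,  0.0162018 , -0.01993774]), 'grip_width': 0.08544918506637517}
{'fx': 399.7382533713281, 'fy': 399.7382533713281, 'cx': 317.5828074862535, 'cy': 208.01204314354987, 'rvec': array([ 2.2179931 , -0.24513393,  0.10217295]), 'tvec': array([-0.55607208,  0.23350293,  0.9832    ])}
{'fx': 427.2237115854352, 'fy': 427.2237115854352, 'cx': 328.40699076697234, 'cy': 204.85314312773463, 'rvec': array([ 2.10768803, -2.13943548,  0.15379641]), 'tvec': array([0.16147198, 0.59619014, 1.18492723])}
```

View pics/side0.png

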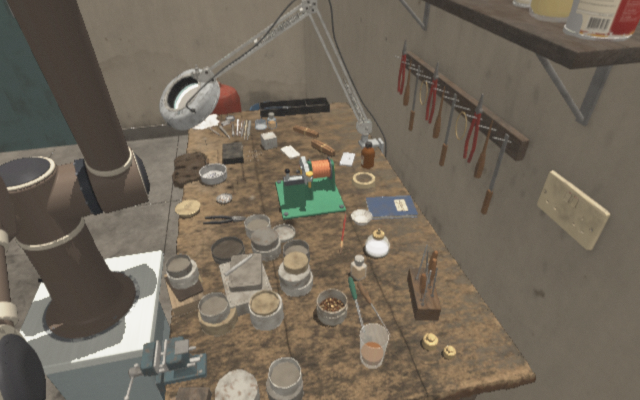

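View pics/top0.png

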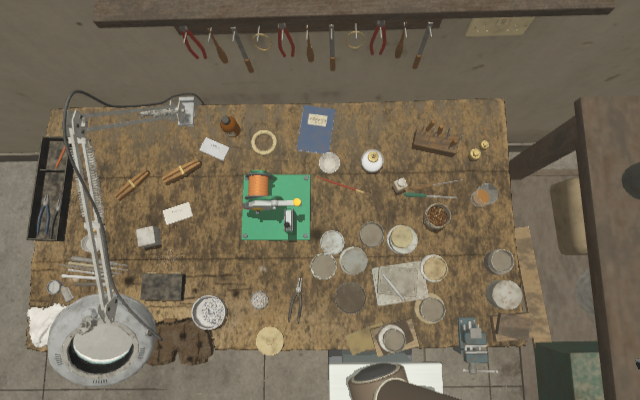

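```bash
cat > h.py <<'E'
import numpy as np, cv2
def ray(c,u,v):
    R=cv2.Rodrigues(np.array(c["rvec"]))[0]; t=np.array(c["tvec"])
    d=R.T@np.array([(u-c["cx"])/c["fx"],(v-c["cy"])/c["fy"],1]); return -R.T@t,d
def onz(c,u,v,z):
    o,d=ray(c,u,v); return o+d*(z-o[2])/d[2]
def proj(c,P):
    return cv2.projectPoints(np.array(P,float).reshape(-1,3),np.array(c["rvec"]),np.array(c["tvec"]),np.array([[c["fx"],0,c["cx"]],[0,c["fy"],c["cy"]],[0,0,1.]]),None)[0][:,0]
E
python3 - <<'E'
import cv2
a=cv2.imread("pics/side0.png")[145:225,265:355]; cv2.imwrite("pics/side0c.png",cv2.resize(a,None,fx=8,fy=7.5 and 8,interpolation=cv2.INTER_CUBIC)[:600])
a=cv2.imread("pics/top0.png")[165:250,230:320]; cv2.imwrite("pics/top0c.png",cv2.resize(a,None,fx=7,fy=7,interpolation=cv2.INTER_CUBIC))
E
```

```text
(no output)
```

View pics/side0c.png

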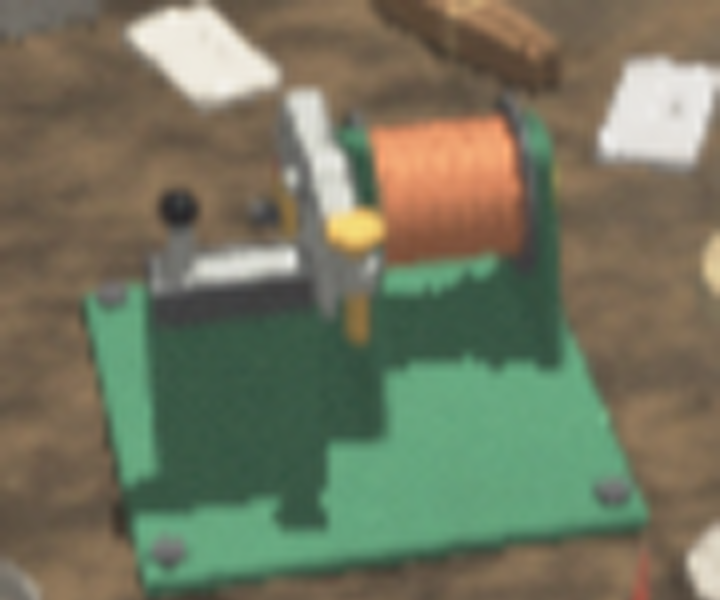

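View pics/top0c.png

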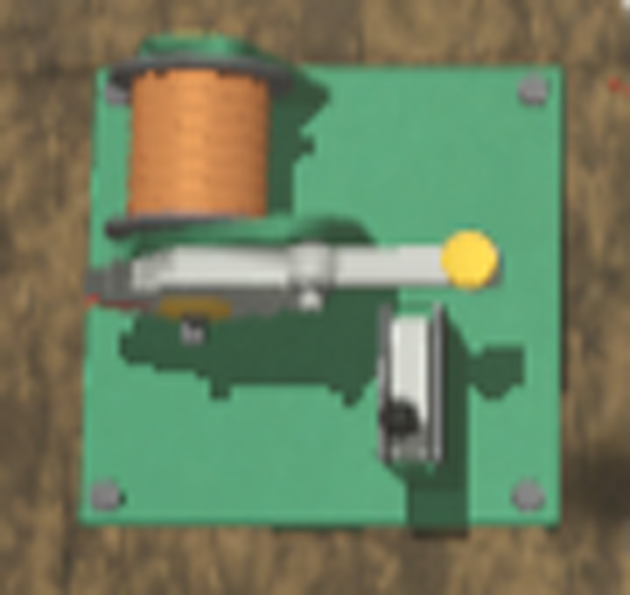

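```bash
cat > fit.py <<'E'
from bench import *; from h import *
from scipy.optimize import least_squares
T=capture("top");S=capture("side")
tc=lambda u,v:(230+(u+.5)/7-.5,165+(v+.5)/7-.5)
sc=lambda u,v:(265+(u+.5)/8-.5,145+(v+.5)/8-.5)
plT=[tc(98,67),tc(562,67),tc(558,523),tc(80,523)]
plS=[sc(85,300),sc(648,522),sc(148,590)] # robot-left, back-right, robot-right
def model(p):
    X,Y,th,h,s,px,py,sx,sy=p
    c,sn=np.cos(th),np.sin(th)
    W=lambda x,y,z:[X+c*x-sn*y,Y+sn*x+c*y,z]
    r=[]
    L=W(px-.1,py+.1025,.01);BL=W(px+.1,py+.1025,.01);BR=W(px+.1,py-.1025,.01);RR=W(px-.1,py-.1025,.01)
    r+=list((proj(T,[BL,BR,RR,L])-plT).ravel())
    r+=list((proj(S,[L,BR,RR])+[sx,sy]-plS).ravel())
    scr=W(-.039,-.118,h); kn=W(-.103+s,-.093,.1415)
    r+=list((proj(T,[scr])-tc(469,260)).ravel())
    r+=list((proj(S,[scr])+[sx,sy]-sc(356,229)).ravel())
    r+=list((proj(T,[kn])-tc(399,417)).ravel())
    r+=list((proj(S,[kn])+[sx,sy]-sc(178,208)).ravel())
    r+=[(proj(T,[W(-.039,-.055,.131)])[0]-tc(311,262))[0]]
    r+=list(.5*np.array([sx,sy]))+[(s-.004)*100]
    return np.array(r)
f=least_squares(model,[.55,-.0,0,.15,.004,0,-.03,0,0])
if __name__=="__main__":
    print(np.round(f.x,4)); print(np.round(f.fun,1))
    print(onz(T,*tc(469,260),.15),onz(T,*tc(399,417),.1415))
    X,Y,th=f.x[:3];c,s=np.cos(th),np.sin(th)
    for n,(x,y) in dict(screw=(-.039,-.118),knob0=(-.103,-.093),knob1=(-.075,-.093)).items(): print(n,X+c*x-s*y,Y+s*x+c*y)
    J=f.jac; print(np.sqrt(np.diag(np.linalg.inv(J.T@J)))[:5]*.7)
E
python3 fit.py
```

```text
[ 0.6346  0.3539 -0.0164  0.1421  0.0027 -0.0298 -0.0436  0.8553  0.2955]
[-0.3 -0.3  0.6 -0.4  0.4  0.3 -0.2  0.2 -0.2 -0.6  0.5 -0.2 -0.6 -0.2
 -0.2 -0.1 -0.2  0.1  0.1  0.1  0.3  0.8 -0.3  0.4  0.1 -0.1]
[0.59189089 0.23531497 0.15      ] [0.53308757 0.26291055 0.1415    ]
screw 0.5936549056090822 0.23660510703972165
knob0 0.5300745189006062 0.2626538004042771
knob1 0.5580707354515018 0.2621935191474777
[0.00165761 0.00114749 0.0061957  0.00282238 0.0019378 ]
```

>>> move_arm(
  rows=[
    [1, [385, 815, 0], [0, 0, 70]],
    [1, [385, 815, 0], [0, 0, 70]],
    [1, [385, 815, 0], [0, 0, 70]],
    [1, [385, 815, 0], [0, 0, 70]],
    [1, [385, 815, 0], [0, 0, 70]],
    [1, [385, 815, 0], [0, 0, 70]],
    [1, [385, 815, 0], [0, 0, 70]],
    [1, [385, 815, 0], [0, 0, 70]],
    [1, [385, 815, 0], [0, 0, 70]],
    [1, [385, 815, 0], [0, 0, 70]],
    [1, [385, 815, 0], [0, 0, 70]],
    [1, [385, 815, 0], [0, 0, 70]],
    [1, [385, 815, 0], [0, 0, 70]],
    [1, [385, 815, 0], [0, 0, 70]],
    [1, [385, 815, 0], [0, 0, 70]],
    [1, [385, 815, 0], [0, 0, 70]],
    [1, [385, 815, 0], [0, 0, 70]],
    [1, [385, 815, 0], [0, 0, 70]],
    [1, [385, 815, 0], [0, 0, 70]],
    [1, [385, 815, 0], [0, 0, 70]],
  ],
)

```text
time_s: 1.87
tcp_pos: [0.564, 0.1661, 0.2311]
eef_rot: [2.232, 2.211, -0.0]
contact_force: [0.3, -1.1, 0.0]
grip_width: 0.0003
```

>>> move_arm(
  rows=[
    [1, [14, 30, -10], [0, 0, 0]],
    [1, [29, 60, -30], [0, 0, 0]],
    [1, [29, 60, -50], [0, 0, 0]],
    [1, [29, 60, -60], [0, 0, 0]],
    [1, [29, 60, -60], [0, 0, 0]],
  ],
)

```text
time_s: 2.28
tcp_pos: [0.5896, 0.2233, 0.1672]
eef_rot: [-2.229, -2.209, 0.012]
contact_force: [-1.3, 0.5, -1.4]
grip_width: 0.0
```

```bash
cat > pic.py <<'E'
import sys,cv2,numpy as np
from bench import *
k=sys.argv[1]
T=capture("top")["color"][:,:,::-1]
S=capture("side")["color"][:,:,::-1]
a=cv2.resize(T[165:250,230:320],None,fx=6,fy=6,interpolation=cv2.INTER_CUBIC)
b=cv2.resize(S[130:215,275:332],None,fx=6,fy=6,interpolation=cv2.INTER_CUBIC)[:510,:258*1+84]
b=b[:, :256] if False else b
im=np.hstack([a,b]);im=im[:, :800] if im.shape[1]>800 else im
im=cv2.resize(im,None,fx=.9,fy=.9,interpolation=cv2.INTER_AREA)
cv2.imwrite(f"pics/{k}.png",im)
s=sense();print(s["time_s"],s["tcp_pos"],s["contact_force"])
E
python3 pic.py a1
```

```text
2.3833 [0.59200842 0.22309325 0.17087871] [ 0.24001621 -0.59300363 -0.17101122]
```

View pics/a1.png

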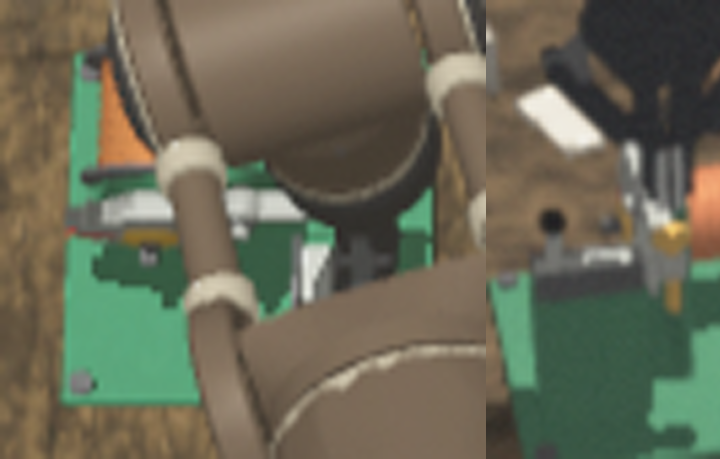

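>>> move_arm(
  rows=[
    [1, [1, 0, -4], [0, 0, 0]],
    [1, [1, 0, -8], [0, 0, 0]],
    [1, [1, 0, -12], [0, 0, 0]],
    [1, [1, 0, -16], [0, 0, 0]],
    [1, [1, 0, -19], [0, 0, 0]],
    [1, [1, 0, -21], [0, 0, 0]],
    [1, [1, 0, -22], [0, 0, 0]],
    [1, [1, 0, -22], [0, 0, 0]],
    [1, [1, 0, -22], [0, 0, 0]],
  ],
)

```text
time_s: 3.13
tcp_pos: [0.5936, 0.224, 0.1492]
eef_rot: [-2.233, -2.21, 0.0]
contact_force: [0.2, -0.0, 0.3]
grip_width: 0.0002
```

```bash
python3 pic.py a2
```

```text
3.2333 [0.59379893 0.2241085  0.14945217] [-0.11744988 -0.59158846 -0.11191493]
```

View pics/a2.png

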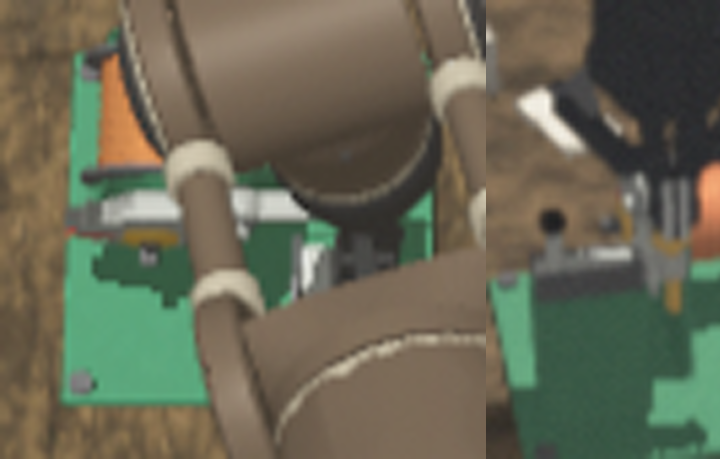

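>>> move_arm(
  rows=[
    [1, [0, 3, 0], [0, 0, 0]],
    [1, [0, 3, -1], [0, 0, 0]],
    [1, [0, 3, -2], [0, 0, 0]],
    [1, [0, 3, -3], [0, 0, 0]],
    [1, [0, 3, -3], [0, 0, 0]],
    [1, [0, 3, -3], [0, 0, 0]],
  ],
)

```text
time_s: 3.73
tcp_pos: [0.5935, 0.227, 0.1461]
eef_rot: [-2.233, -2.21, 0.001]
contact_force: [0.1, 0.5, 0.8]
grip_width: -0.0
```

>>> move_arm(
  rows=[
    [1, [0, 0, -1], [0, 0, 0]],
    [1, [0, 0, -2], [0, 0, 0]],
    [1, [0, 0, -2], [0, 0, 0]],
    [1, [0, 0, -2], [0, 0, 0]],
  ],
)

```text
time_s: 4.07
tcp_pos: [0.5936, 0.227, 0.1442]
eef_rot: [-2.233, -2.21, 0.0]
contact_force: [-0.8, -0.7, 0.1]
grip_width: 0.0003
```

>>> move_arm(
  rows=[
    [1, [0, 0, -1], [0, 0, 0]],
    [1, [0, 0, -2], [0, 0, 0]],
    [1, [0, 0, -2], [0, 0, 0]],
    [1, [0, 0, -2], [0, 0, 0]],
  ],
)

```text
time_s: 4.4
tcp_pos: [0.5935, 0.227, 0.1421]
eef_rot: [-2.233, -2.21, 0.0]
contact_force: [-0.1, 0.7, 0.7]
grip_width: -0.0003
```

>>> move_arm(
  rows=[
    [1, [0, 0, -1], [0, 0, 0]],
    [1, [0, 0, -1], [0, 0, 0]],
    [1, [0, 0, -1], [0, 0, 0]],
  ],
)

```text
time_s: 4.65
tcp_pos: [0.5938, 0.2271, 0.1416]
eef_rot: [2.233, 2.21, 0.001]
contact_force: [-1.0, -0.4, 0.9]
grip_width: -0.0001
```

```bash
python3 pic.py a3
```

```text
4.75 [0.5938127  0.22704908 0.14160957] [-0.84831781 -0.24421236  1.65476417]
```

View pics/a3.png

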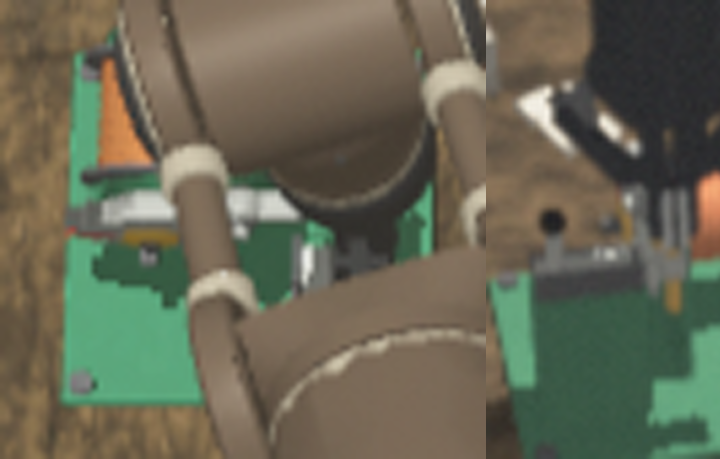

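>>> move_arm(
  rows=[
    [1, [0, 0, -1], [0, 0, 0]],
    [1, [0, 0, -2], [0, 0, 0]],
    [1, [0, 0, -2], [0, 0, 0]],
    [1, [0, 0, -2], [0, 0, 0]],
  ],
)

```text
time_s: 5.08
tcp_pos: [0.5939, 0.2267, 0.1399]
eef_rot: [2.232, 2.21, -0.0]
contact_force: [-0.7, -1.8, 5.3]
grip_width: 0.0001
```

```bash
python3 pic.py a4
```

```text
5.1833 [0.59389448 0.22665754 0.13980655] [-1.06519253 -2.48783063  5.90865339]
```

View pics/a4.png

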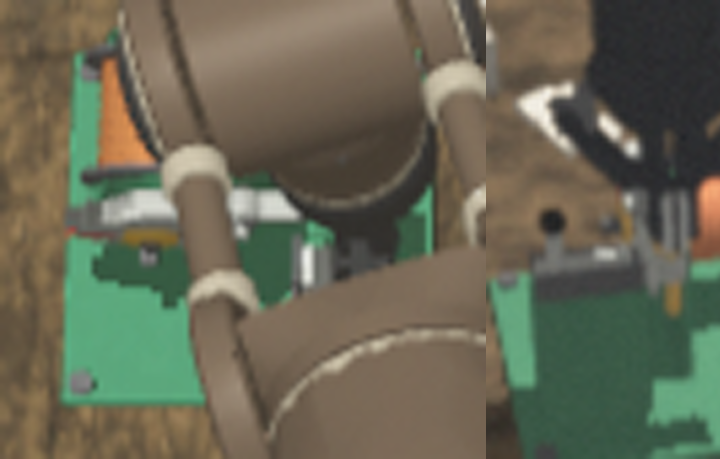

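```bash
python3 - <<'E'
import cv2
from bench import *
S=capture("side")["color"][:,:,::-1]
cv2.imwrite("pics/z4.png",cv2.resize(S[140:200,280:340],None,fx=10,fy=10,interpolation=cv2.INTER_CUBIC))
print(sense()["contact_force"])
E
```

```text
[-1.38085595 -1.75108638  4.97890065]
```

View pics/z4.png

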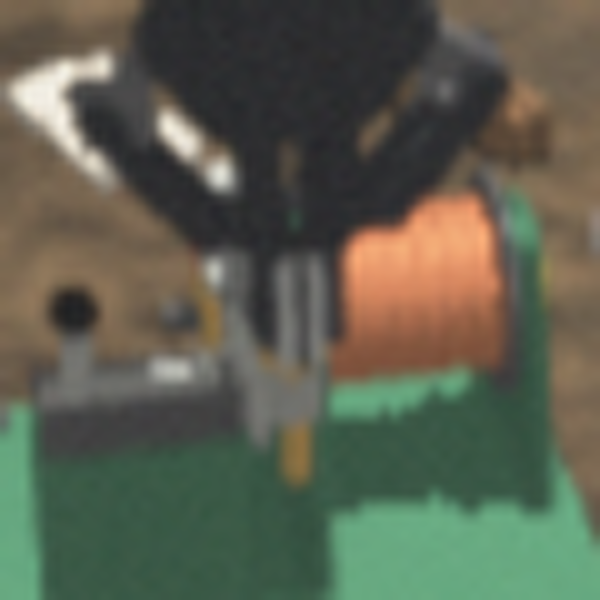

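>>> move_arm(
  rows=[
    [1, [0, 0, -1], [0, 0, 0]],
    [1, [0, 0, -2], [0, 0, 0]],
    [1, [0, 0, -2], [0, 0, 0]],
  ],
)

```text
time_s: 5.48
tcp_pos: [0.5938, 0.2262, 0.1375]
eef_rot: [2.232, 2.209, -0.001]
contact_force: [-1.9, -3.0, 4.4]
grip_width: 0.0
```

>>> move_arm(
  rows=[
    [1, [0, 0, -1], [0, 0, 0]],
    [1, [0, 0, -2], [0, 0, 0]],
    [1, [0, 0, -2], [0, 0, 0]],
  ],
)

```text
time_s: 5.73
tcp_pos: [0.5937, 0.2269, 0.1348]
eef_rot: [2.233, 2.21, 0.0]
contact_force: [-0.2, -1.4, 2.0]
grip_width: 0.0002
```

```bash
cat > z.py <<'E'
import cv2,sys,numpy as np
from bench import *
k=sys.argv[1]
S=capture("side")["color"][:,:,::-1]
T=capture("top")["color"][:,:,::-1]
a=cv2.resize(S[140:200,280:340],None,fx=7,fy=7,interpolation=cv2.INTER_CUBIC)
b=cv2.resize(T[185:227,233:270],None,fx=10,fy=10,interpolation=cv2.INTER_CUBIC)
cv2.imwrite(f"pics/{k}.png",np.hstack([a,b]))
s=sense();print(s["time_s"],s["tcp_pos"],s["contact_force"])
E
python3 z.py z5
```

```text
5.8333 [0.5935697  0.22723947 0.13472218] [ 0.70599944 -1.55081487  0.86329487]
```

View pics/z5.png

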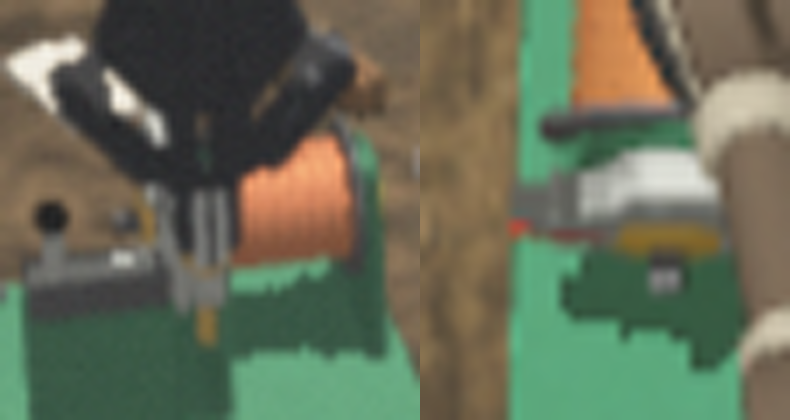

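>>> move_arm(
  rows=[
    [1, [0, -1, 5], [0, 0, 0]],
    [1, [0, -1, 10], [0, 0, 0]],
    [1, [0, 3, 11], [0, 0, 0]],
    [1, [0, 8, 11], [0, 0, 0]],
    [1, [0, 8, 10], [0, 0, 0]],
    [1, [0, 8, 9], [0, 0, 0]],
    [1, [0, 8, 9], [0, 0, 0]],
  ],
)

```text
time_s: 6.42
tcp_pos: [0.5932, 0.2351, 0.1437]
eef_rot: [-2.232, -2.21, 0.001]
contact_force: [0.1, 0.0, 0.1]
grip_width: 0.0001
```

```bash
python3 z.py z6
```

```text
6.5167 [0.59332777 0.23492838 0.14383949] [-0.66956903  0.09980448 -0.57637746]
```

View pics/z6.png

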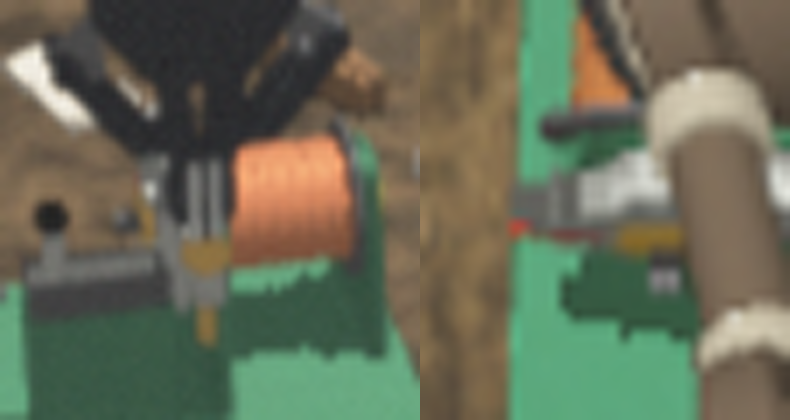

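>>> move_arm(
  rows=[
    [1, [0, 0, -1], [0, 0, 0]],
    [1, [0, 0, -2], [0, 0, 0]],
    [1, [0, 0, -3], [0, 0, 0]],
    [1, [0, 0, -4], [0, 0, 0]],
    [1, [0, 0, -4], [0, 0, 0]],
  ],
)

```text
time_s: 6.93
tcp_pos: [0.5935, 0.2349, 0.1399]
eef_rot: [-2.233, -2.21, 0.001]
contact_force: [-0.4, -0.2, 1.2]
grip_width: -0.0001
```

>>> move_arm(
  rows=[
    [1, [0, -1, -1], [0, 0, 0]],
    [1, [0, -1, -2], [0, 0, 0]],
    [1, [0, -1, -2], [0, 0, 0]],
  ],
)

```text
time_s: 7.18
tcp_pos: [0.5935, 0.2339, 0.138]
eef_rot: [-2.233, -2.21, 0.001]
contact_force: [-0.2, -0.2, -0.1]
grip_width: 0.0001
```

```bash
python3 z.py z7
```

```text
7.2833 [0.59357444 0.23395328 0.13817176] [0.71782671 1.37346142 0.15103978]
```

View pics/z7.png

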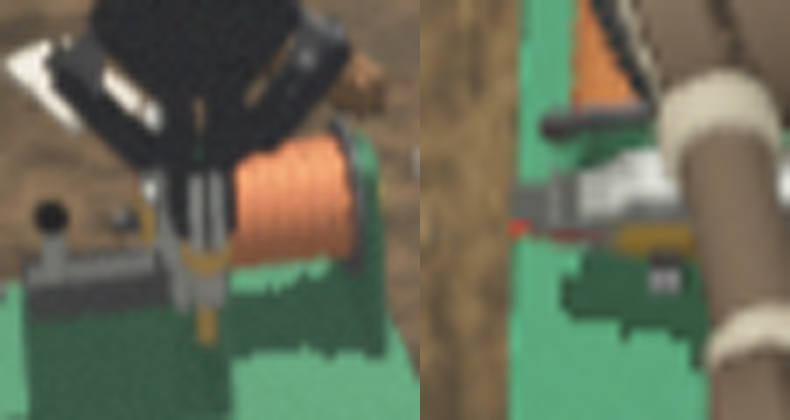

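```bash
python3 - <<'E'
from bench import *;from h import *
S=capture("side");T=capture("top")
R=cv2.Rodrigues(S["rvec"])[0];print("cam",-R.T@S["tvec"])
def z(P):
    p=proj(S,[P])[0]+[.86,.3]; return (p-[280,140]+.5)*7-.5
for P in([.5935,.234,.138],[.5936,.2366,.142],[.5936,.2256,.142],[.5936,.2476,.142],[.5826,.2366,.142],[.6046,.2366,.142],[.5935,.223,.138],[.5935,.245,.138]): print(P,z(P).round())
a=np.hstack([cv2.resize(S["color"][150:190,285:325,::-1],None,fx=14,fy=14,interpolation=cv2.INTER_CUBIC)])
cv2.imwrite("pics/z8.png",a)
E
```

```text
cam [ 0.41889121 -0.74016161  0.77917454]
[0.5935, 0.234, 0.138] [206. 247.]
[0.5936, 0.2366, 0.142] [205. 236.]
[0.5936, 0.2256, 0.142] [210. 250.]
[0.5936, 0.2476, 0.142] [200. 222.]
[0.5826, 0.2366, 0.142] [179. 239.]
[0.6046, 0.2366, 0.142] [231. 233.]
[0.5935, 0.223, 0.138] [212. 261.]
[0.5935, 0.245, 0.138] [201. 234.]
```

View pics/z8.png

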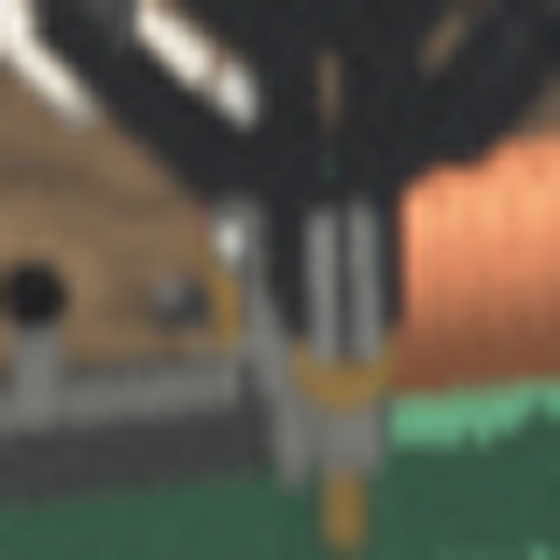

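>>> move_arm(
  rows=[
    [1, [0, 0, 10], [0, 0, 0]],
    [1, [0, 0, 25], [0, 0, 0]],
    [1, [0, 0, 30], [0, 0, 0]],
    [1, [0, 0, 30], [0, 0, 0]],
  ],
)

```text
time_s: 7.72
tcp_pos: [0.5955, 0.2346, 0.1711]
eef_rot: [2.231, 2.208, 0.007]
contact_force: [0.5, -0.9, -1.1]
grip_width: -0.0
```

```bash
python3 - <<'E'
from bench import *;from h import *
S=capture("side")
A=cv2.imread("pics/side0.png")
f=lambda I:cv2.resize(I[150:195,285:325],None,fx=10,fy=10,interpolation=cv2.INTER_CUBIC)
cv2.imwrite("pics/z9.png",np.hstack([f(A),f(S["color"][:,:,::-1])])[:,:800])
print(sense()["tcp_pos"],sense()["contact_force"])
E
```

```text
[0.59469171 0.23435049 0.1699333 ] [-0.6136809  -1.16708882 -0.18193632]
```

View pics/z9.png

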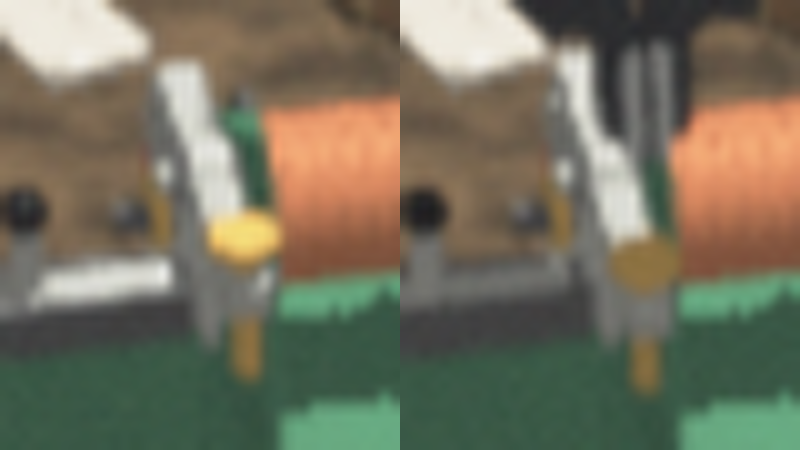

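```bash
python3 - <<'E'
from bench import *;from h import *
T=capture("top")
A=cv2.imread("pics/top0.png")
f=lambda I:cv2.resize(I[190:225,235:303],None,fx=11,fy=8,interpolation=cv2.INTER_CUBIC)
cv2.imwrite("pics/t9.png",np.vstack([f(A),f(T["color"][:,:,::-1])]))
A=cv2.imread("pics/side0.png")
S=capture("side")["color"][:,:,::-1]
f=lambda I:cv2.resize(I[148:198,280:310],None,fx=12,fy=12,interpolation=cv2.INTER_CUBIC)
cv2.imwrite("pics/t10.png",np.hstack([f(A),f(S)]))
print(sense()["tcp_pos"],sense()["contact_force"])
E
```

```text
[0.59341316 0.23395487 0.16814954] [-0.03772259  0.6909971   0.05043015]
```

View pics/t9.png

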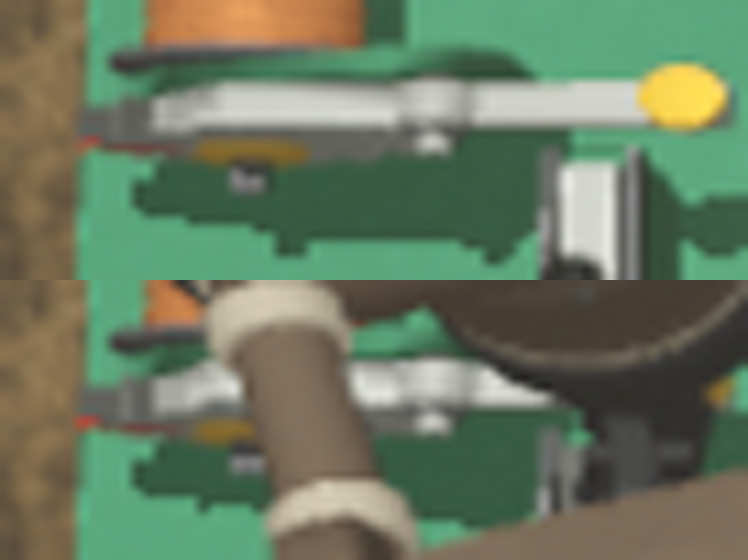

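View pics/t10.png

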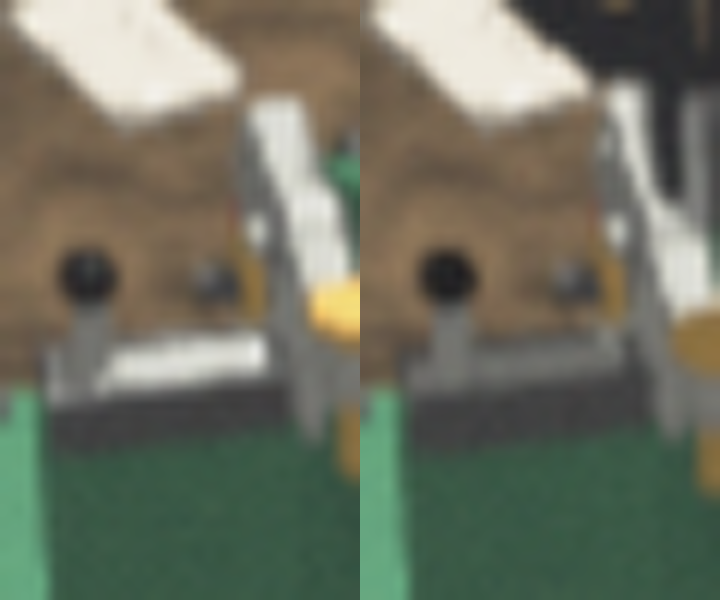

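>>> move_arm(
  rows=[
    [1, [0, -2, -12], [0, 0, 0]],
    [1, [0, -2, -24], [0, 0, 0]],
    [1, [0, -2, -31], [0, 0, 0]],
    [1, [0, -2, -33], [0, 0, 0]],
    [1, [0, -2, -33], [0, 0, 0]],
    [1, [0, -2, -33], [0, 0, 0]],
  ],
)

```text
time_s: 8.37
tcp_pos: [0.593, 0.2318, 0.1346]
eef_rot: [-2.232, -2.209, 0.003]
contact_force: [-0.5, 0.9, -0.3]
grip_width: -0.0002
```

>>> move_arm(
  rows=[
    [1, [0, 0, -1], [0, 0, 0]],
    [1, [0, 0, -1], [0, 0, 0]],
    [1, [0, 0, -1], [0, 0, 0]],
  ],
)

```text
time_s: 8.62
tcp_pos: [0.5941, 0.2324, 0.1347]
eef_rot: [2.233, 2.21, 0.002]
contact_force: [-0.0, -0.2, 0.7]
grip_width: 0.0001
```

```bash
cat > d.py <<'E'
import sys
from bench import *;from h import *
k=sys.argv[1]
A=cv2.imread("pics/side0.png")
s0=sense();S=capture("side")["color"][:,:,::-1];T=capture("top")["color"][:,:,::-1]
f=lambda I:cv2.resize(I[148:188,285:312],None,fx=10,fy=10,interpolation=cv2.INTER_CUBIC)
g=cv2.resize(T[192:220,236:262],None,fx=10,fy=10,interpolation=cv2.INTER_CUBIC); g=cv2.copyMakeBorder(g,0,120,0,0,cv2.BORDER_CONSTANT)
cv2.imwrite(f"pics/{k}.png",np.hstack([f(A),f(S),g]))
s=sense();print(s["time_s"],s["tcp_pos"].round(4),s0["contact_force"].round(1),s["contact_force"].round(1))
E
python3 d.py d1
```

```text
8.7167 [0.5941 0.2324 0.1349] [-0.  -0.2  0.7] [-0.8 -0.1  1.1]
```

View pics/d1.png

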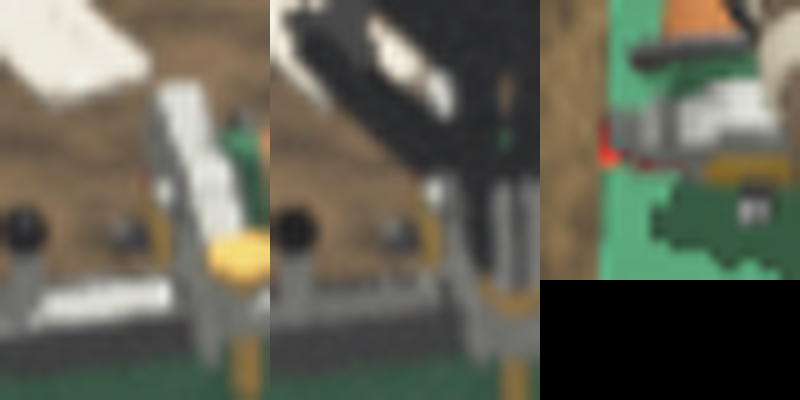

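```bash
cat > dr.py <<'E'
from bench import *;from h import *
T=capture("top");S=capture("side")
X,Y,th=.6346,.3539,-.0164;c,s=np.cos(th),np.sin(th)
W=lambda x,y,z:[X+c*x-s*y,Y+s*x+c*y,z]
for a in np.arange(2.2,-.3,-.2):
    P=W(-.045,.042*np.sin(a),.075+.042*np.cos(a))
    print(round(a,1),proj(T,[P])[0].round(1),(proj(S,[P])[0]+[.86,.3]).round(1))
def red(I,u0,u1,v0,v1):
    J=I[v0:v1,u0:u1].astype(int);m=(J[...,0]>J[...,1]*1.6)&(J[...,0]>J[...,2]*1.5)&(J[...,0]>60)
    v,u=np.nonzero(m);print([(a+u0,b+v0,tuple(J[b,a])) for a,b in zip(u,v)])
I=cv2.imread("pics/top0.png")[:,:,::-1]
red(I,238,275,200,213);red(T["color"],238,275,200,213)
I=cv2.imread("pics/side0.png")[:,:,::-1]
red(I,290,303,150,180);red(S["color"],290,303,150,180)
print(sense()["time_s"])
E
python3 dr.py
```

```text
2.2 [247.3 209.1] [299.9 172.6]
2.0 [245.3 208.8] [299.6 170.1]
1.8 [243.8 208.3] [299.4 167.7]
1.6 [242.8 207.9] [299.2 165.4]
1.4 [242.3 207.4] [299.2 163.3]
1.2 [242.5 206.9] [299.2 161.6]
1.0 [243.2 206.5] [299.3 160.2]
0.8 [244.6 206.1] [299.4 159.3]
0.6 [246.5 205.8] [299.7 158.8]
0.4 [248.8 205.5] [300.  158.9]
0.2 [251.5 205.4] [300.3 159.5]
-0.0 [254.5 205.3] [300.8 160.6]
-0.2 [257.5 205.4] [301.2 162.1]
[(np.int64(243), np.int64(207), (np.int64(145), np.int64(78), np.int64(68)))]
[(np.int64(242), np.int64(204), (np.int64(117), np.int64(68), np.int64(58))), (np.int64(242), np.int64(205), (np.int64(142), np.int64(62), np.int64(55))), (np.int64(242), np.int64(206), (np.int64(162), np.int64(64), np.int64(55))), (np.int64(242), np.int64(207), (np.int64(212), np.int64(62), np.int64(45))), (np.int64(243), np.int64(207), (np.int64(155), np.int64(70), np.int64(62))), (np.int64(244), np.int64(207), (np.int64(123), np.int64(76), np.int64(69))), (np.int64(242), np.int64(208), (np.int64(177), np.int64(109), np.int64(78)))]
[]
[]
8.8167
```

>>> move_arm(
  rows=[
    [1, [0, 0, 0], [0, 0, 0]],
    [1, [0, 0, 0], [0, 0, 0]],
    [1, [0, 0, 0], [0, 0, 0]],
    [1, [0, 0, 0], [0, 0, 0]],
  ],
)

```text
time_s: 9.15
tcp_pos: [0.594, 0.2322, 0.1346]
eef_rot: [2.233, 2.21, 0.002]
contact_force: [-0.1, 1.4, 1.7]
grip_width: -0.0001
```

```bash
cat > r.py <<'E'
import sys
from bench import *;from h import *
s0=sense();T=capture("top")["color"]
J=T[198:213,238:275].astype(int);m=(J[...,0]>J[...,1]*1.5)&(J[...,0]>J[...,2]*1.5)&(J[...,0]>60)
for v,u in zip(*np.nonzero(m)): print((int(u)+238,int(v)+198),J[v,u].tolist(),end=" ")
s=sense();print();print(s["time_s"],s["tcp_pos"].round(4),s0["contact_force"].round(1),s["contact_force"].round(1))
if len(sys.argv)>1:
    S=capture("side")["color"][:,:,::-1]
    f=lambda I,a,b,c,d,k:cv2.resize(I[a:b,c:d],None,fx=k,fy=k,interpolation=cv2.INTER_CUBIC)
    cv2.imwrite(f"pics/{sys.argv[1]}.png",np.hstack([f(S,148,188,285,325,10),f(T[:,:,::-1],190,226,236,272,11)[:400]]))
E
python3 r.py r1
```

```text
(242, 204) [135, 55, 43] (241, 205) [143, 94, 66] (242, 205) [160, 48, 39] (241, 206) [156, 90, 64] (242, 206) [181, 46, 32] (243, 206) [125, 81, 73] (241, 207) [167, 91, 66] (242, 207) [200, 61, 40] (243, 207) [172, 58, 47] (244, 207) [142, 81, 74] 
9.2 [0.594  0.2322 0.1345] [-0.1  1.4  1.7] [0.9 0.7 2.7]Traceback (most recent call last):
  File "r.py", line 10, in <module>
    cv2.imwrite(f"pics/{sys.argv[1]}.png",np.hstack([f(S,148,188,285,325,10),f(T[:,:,::-1],190,226,236,272,11)[:400]]))
                                          ~~~~~~~~~^^^^^^^^^^^^^^^^^^^^^^^^^^^^^^^^^^^^^^^^^^^^^^^^^^^^^^^^^^^^^^^^^^^
    return _nx.concatenate(arrs, 1, dtype=dtype, casting=casting)
           ~~~~~~~~~~~~~~~^^^^^^^^^^^^^^^^^^^^^^^^^^^^^^^^^^^^^^^
ValueError: all the input array dimensions except for the concatenation axis must match exactly, but along dimension 0, the array at index 0 has size 400 and the array at index 1 has size 396
```

```bash
sed -i 's/\[:400\]\]/]/; s/,11)/,11)[:396]/; s/,325,10)/,325,10)[:396]/' r.py; python3 r.py r2
```

```text
(242, 204) [138, 47, 35] (243, 204) [121, 80, 72] (241, 205) [144, 94, 68] (242, 205) [162, 47, 38] (241, 206) [155, 90, 64] (242, 206) [183, 48, 35] (243, 206) [125, 82, 74] (242, 207) [178, 57, 40] (243, 207) [161, 57, 47] 
9.3 [0.5939 0.2321 0.1345] [-0.1  1.6  1.6] [0.5 0.8 1.8]
```

View pics/r2.png

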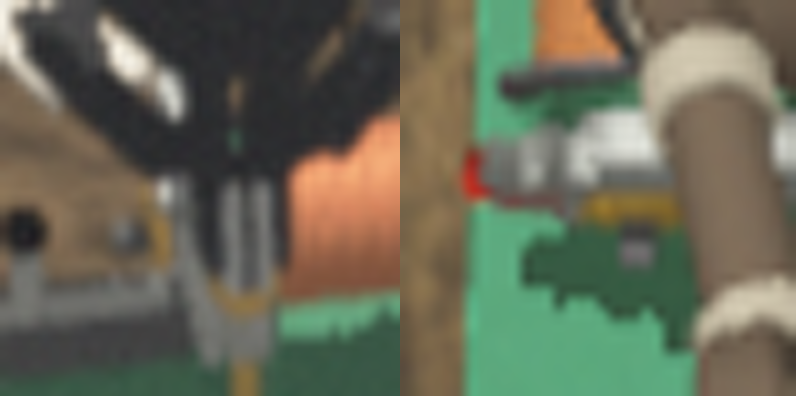

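>>> move_arm(
  rows=[
    [1, [0, 0, -1], [0, 0, 0]],
    [1, [0, 0, -1], [0, 0, 0]],
    [1, [0, 0, -1], [0, 0, 0]],
    [1, [0, 0, -1], [0, 0, 0]],
    [1, [0, 0, -1], [0, 0, 0]],
    [1, [0, 0, -1], [0, 0, 0]],
    [1, [0, 0, -1], [0, 0, 0]],
    [1, [0, 0, -1], [0, 0, 0]],
  ],
)

```text
time_s: 10.02
tcp_pos: [0.5938, 0.2319, 0.1334]
eef_rot: [2.233, 2.21, 0.0]
contact_force: [0.7, 0.2, 2.2]
grip_width: 0.0002
```

```bash
python3 r.py r3
```

```text
(242, 203) [142, 83, 57] (242, 204) [160, 40, 28] (243, 204) [143, 43, 31] (244, 204) [136, 68, 59] (242, 205) [173, 42, 29] (243, 205) [147, 41, 31] (244, 205) [128, 66, 58] (242, 206) [185, 43, 28] (243, 206) [161, 43, 29] (244, 206) [131, 54, 46] (242, 207) [162, 86, 61] (243, 207) [144, 52, 42] (244, 207) [126, 52, 45] 
10.0667 [0.5938 0.2319 0.1333] [0.7 0.2 2.2] [1.6 0.1 2.1]
```

View pics/r3.png

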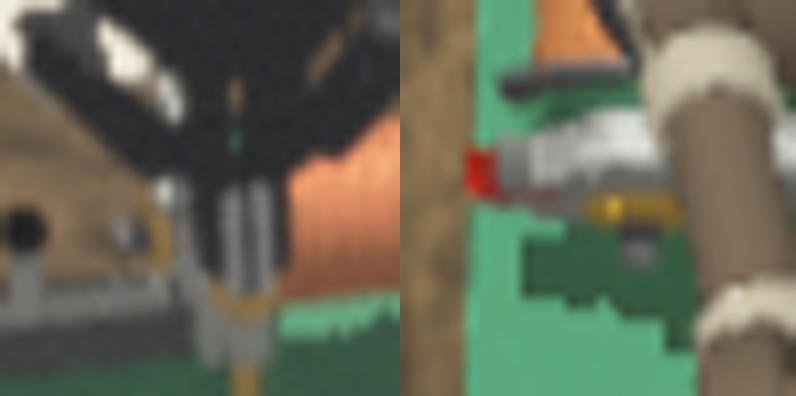

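>>> move_arm(
  rows=[
    [1, [0, 0, 12], [0, 0, 0]],
    [1, [0, 0, 16], [0, 0, 0]],
    [1, [0, 0, 16], [0, 0, 0]],
    [1, [0, 0, 16], [0, 0, 0]],
    [1, [0, 0, 16], [0, 0, 0]],
    [1, [0, 0, 16], [0, 0, 0]],
  ],
)

```text
time_s: 10.62
tcp_pos: [0.593, 0.2319, 0.1487]
eef_rot: [-2.232, -2.21, 0.002]
contact_force: [-0.2, 0.0, 0.1]
grip_width: 0.0001
```

```bash
python3 r.py r4
```

```text
(242, 203) [151, 79, 55] (242, 204) [164, 57, 41] (243, 204) [154, 39, 26] (244, 204) [148, 41, 30] (245, 204) [139, 67, 58] (242, 205) [169, 56, 40] (243, 205) [160, 40, 27] (244, 205) [139, 42, 31] (245, 205) [132, 66, 58] (242, 206) [219, 64, 40] (243, 206) [170, 42, 27] (244, 206) [143, 41, 30] (245, 206) [123, 66, 59] (244, 207) [126, 49, 40] (245, 207) [115, 58, 50] 
10.6667 [0.5931 0.2319 0.1487] [-0.2  0.   0.1] [ 0.  -0.9 -0.1]
```

View pics/r4.png

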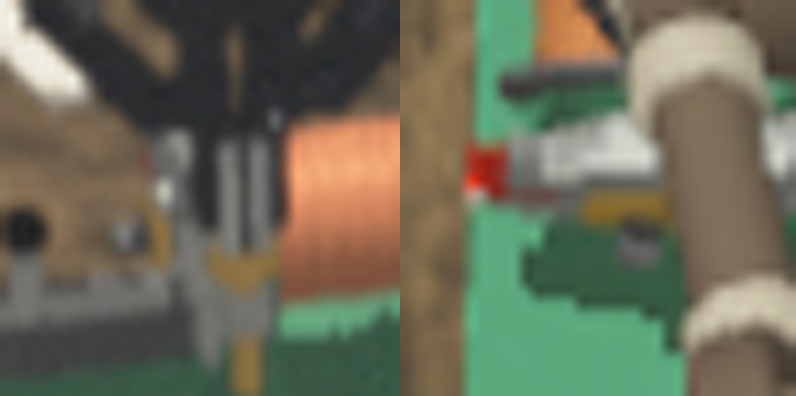

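>>> move_arm(
  rows=[
    [1, [0, 0, 0], [0, 0, 0]],
    [1, [0, 0, 0], [0, 0, 0]],
    [1, [0, 0, 0], [0, 0, 0]],
    [1, [0, 0, 0], [0, 0, 0]],
    [1, [0, 0, 0], [0, 0, 0]],
    [1, [0, 0, 0], [0, 0, 0]],
  ],
)

```text
time_s: 11.22
tcp_pos: [0.5937, 0.232, 0.1493]
eef_rot: [-2.233, -2.21, -0.0]
contact_force: [-0.0, 0.2, -1.2]
grip_width: 0.0002
```

```bash
python3 r.py r5
```

```text
(242, 203) [151, 78, 55] (244, 203) [146, 97, 68] (242, 204) [164, 57, 40] (243, 204) [154, 39, 28] (244, 204) [149, 42, 30] (245, 204) [139, 68, 58] (242, 205) [169, 56, 39] (243, 205) [160, 40, 29] (244, 205) [139, 42, 32] (245, 205) [132, 67, 58] (242, 206) [219, 61, 40] (243, 206) [170, 41, 28] (244, 206) [143, 40, 30] (245, 206) [123, 66, 58] (244, 207) [126, 49, 39] (245, 207) [116, 50, 43] 
11.2667 [0.5937 0.232  0.1493] [-0.   0.2 -1.2] [ 0.3 -0.1 -0.6]
```

View pics/r5.png

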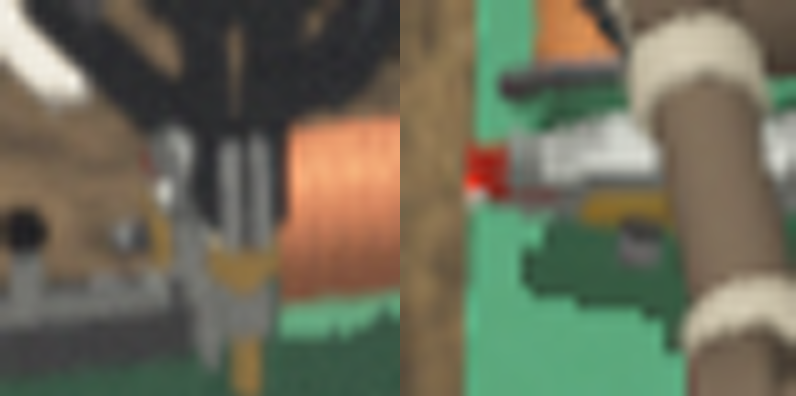

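>>> move_arm(
  rows=[
    [1, [0, 0, -6], [0, 0, 0]],
    [1, [0, 0, -9], [0, 0, 0]],
    [1, [0, 0, -11], [0, 0, 0]],
    [1, [0, 0, -13], [0, 0, 0]],
    [1, [0, 0, -15], [0, 0, 0]],
    [1, [0, 0, -16], [0, 0, 0]],
    [1, [0, 0, -16], [0, 0, 0]],
  ],
)

```text
time_s: 11.9
tcp_pos: [0.5938, 0.2315, 0.1329]
eef_rot: [2.232, 2.21, -0.001]
contact_force: [1.1, -1.8, 1.7]
grip_width: -0.0003
```

```bash
python3 r.py
```

```text
(242, 203) [156, 74, 51] (243, 203) [151, 81, 57] (244, 203) [148, 98, 69] (242, 204) [165, 57, 41] (243, 204) [160, 40, 27] (244, 204) [150, 41, 30] (245, 204) [151, 59, 52] (242, 205) [175, 57, 41] (243, 205) [167, 42, 29] (244, 205) [145, 41, 31] (245, 205) [132, 63, 54] (242, 206) [171, 57, 40] (243, 206) [196, 48, 31] (244, 206) [176, 48, 33] (245, 206) [119, 65, 57] (244, 207) [150, 52, 42] (245, 207) [118, 52, 45] 
11.95 [0.5938 0.2316 0.1331] [ 1.1 -1.8  1.7] [ 0.3 -2.5  2.8]
```

>>> move_arm(
  rows=[
    [1, [0, 0, 0], [0, 0, 0]],
    [1, [0, 0, 0], [0, 0, 0]],
    [1, [0, 0, 0], [0, 0, 0]],
    [1, [0, 0, 0], [0, 0, 0]],
    [1, [0, 0, 0], [0, 0, 0]],
    [1, [0, 0, 0], [0, 0, 0]],
    [1, [0, 0, 0], [0, 0, 0]],
    [1, [0, 0, 0], [0, 0, 0]],
    [1, [0, 0, 0], [0, 0, 0]],
    [1, [0, 0, 0], [0, 0, 0]],
  ],
)

```text
time_s: 12.78
tcp_pos: [0.5937, 0.2321, 0.1333]
eef_rot: [2.233, 2.21, 0.0]
contact_force: [1.2, -2.7, 3.2]
grip_width: -0.0002
```

```bash
python3 r.py r6
```

```text
(243, 203) [166, 82, 59] (244, 203) [165, 60, 43] (245, 203) [165, 67, 48] (243, 204) [175, 75, 60] (244, 204) [166, 39, 28] (245, 204) [155, 43, 32] (246, 204) [157, 84, 74] (243, 205) [181, 73, 62] (244, 205) [169, 41, 30] (245, 205) [148, 42, 32] (246, 205) [143, 81, 74] (243, 206) [169, 96, 86] (244, 206) [154, 41, 30] (245, 206) [147, 43, 33] (246, 206) [121, 75, 69] (245, 207) [121, 72, 64] 
12.8333 [0.5937 0.2321 0.1333] [ 1.2 -2.7  3.2] [ 1.2 -2.   2.4]
```

View pics/r6.png

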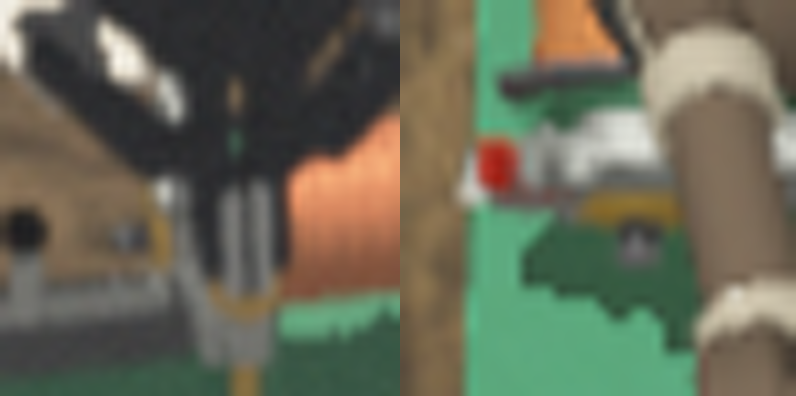

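>>> move_arm(
  rows=[
    [1, [0, 0, 12], [0, 0, 0]],
    [1, [0, 0, 16], [0, 0, 0]],
    [1, [0, 0, 16], [0, 0, 0]],
    [1, [0, 0, 16], [0, 0, 0]],
    [1, [0, 0, 16], [0, 0, 0]],
    [1, [0, 0, 16], [0, 0, 0]],
    [1, [0, 0, 16], [0, 0, 0]],
    [1, [0, 0, 16], [0, 0, 0]],
    [1, [0, 0, 16], [0, 0, 0]],
    [1, [0, 0, 16], [0, 0, 0]],
    [1, [0, 0, 16], [0, 0, 0]],
    [1, [0, 0, 16], [0, 0, 0]],
    [1, [0, 0, 16], [0, 0, 0]],
    [1, [0, 0, 16], [0, 0, 0]],
    [1, [0, 0, 16], [0, 0, 0]],
    [1, [0, 0, 16], [0, 0, 0]],
  ],
)

```text
time_s: 14.22
tcp_pos: [0.5937, 0.232, 0.1493]
eef_rot: [2.233, 2.21, 0.0]
contact_force: [-0.0, 0.2, -0.2]
grip_width: 0.0001
```

```bash
python3 r.py; python3 r.py r7
```

```text
(246, 202) [178, 100, 71] (247, 202) [170, 90, 63] (248, 202) [163, 104, 88] (246, 203) [191, 45, 30] (247, 203) [176, 49, 37] (248, 203) [178, 98, 88] (246, 204) [180, 44, 30] (247, 204) [161, 46, 34] (248, 204) [164, 96, 87] (245, 205) [140, 89, 82] (246, 205) [170, 42, 31] (247, 205) [153, 45, 33] (248, 205) [149, 94, 86] (245, 206) [123, 77, 69] (246, 206) [139, 40, 31] (247, 206) [124, 49, 42] (248, 206) [122, 69, 62] 
14.2667 [0.5936 0.232  0.1493] [-0.   0.2 -0.2] [-1.1 -0.   0. ]
(246, 202) [182, 100, 70] (247, 202) [171, 91, 65] (248, 202) [164, 105, 88] (246, 203) [193, 45, 29] (247, 203) [176, 49, 37] (248, 203) [179, 98, 89] (246, 204) [184, 43, 30] (247, 204) [163, 46, 35] (248, 204) [164, 96, 87] (246, 205) [192, 44, 28] (247, 205) [154, 44, 35] (248, 205) [148, 93, 86] (246, 206) [157, 40, 29] (247, 206) [124, 47, 40] (248, 206) [123, 71, 63] 
14.3167 [0.5937 0.232  0.1493] [-1.1 -0.   0. ] [-0.4  0.   0.5]
```

View pics/r7.png

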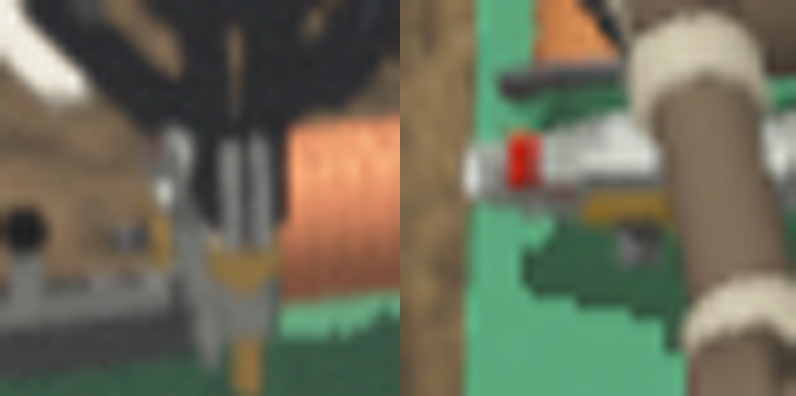

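>>> move_arm(
  rows=[
    [1, [0, 0, -6], [0, 0, 0]],
    [1, [0, 0, -9], [0, 0, 0]],
    [1, [0, 0, -11], [0, 0, 0]],
    [1, [0, 0, -13], [0, 0, 0]],
    [1, [0, 0, -15], [0, 0, 0]],
    [1, [0, 0, -16], [0, 0, 0]],
    [1, [0, 0, -16], [0, 0, 0]],
    [1, [0, 0, -16], [0, 0, 0]],
    [1, [0, 0, -16], [0, 0, 0]],
    [1, [0, 0, -16], [0, 0, 0]],
    [1, [0, 0, -16], [0, 0, 0]],
    [1, [0, 0, -16], [0, 0, 0]],
  ],
)

```text
time_s: 15.37
tcp_pos: [0.5937, 0.232, 0.1334]
eef_rot: [2.233, 2.21, 0.0]
contact_force: [0.7, -3.0, 2.1]
grip_width: 0.0002
```

```bash
python3 r.py r8
```

```text
(248, 201) [153, 95, 68] (247, 202) [160, 70, 49] (248, 202) [183, 56, 38] (249, 202) [169, 71, 57] (247, 203) [168, 41, 27] (248, 203) [180, 45, 31] (249, 203) [177, 67, 58] (246, 204) [153, 84, 74] (247, 204) [165, 42, 31] (248, 204) [168, 43, 30] (249, 204) [159, 75, 67] (246, 205) [152, 70, 62] (247, 205) [157, 41, 29] (248, 205) [161, 41, 28] (249, 205) [144, 77, 70] (246, 206) [144, 80, 72] (247, 206) [147, 63, 55] (248, 206) [130, 57, 49] (249, 206) [121, 62, 55] 
15.4167 [0.5937 0.232  0.1334] [ 0.7 -3.   2.1] [ 0.  -2.6  2.2]
```

View pics/r8.png

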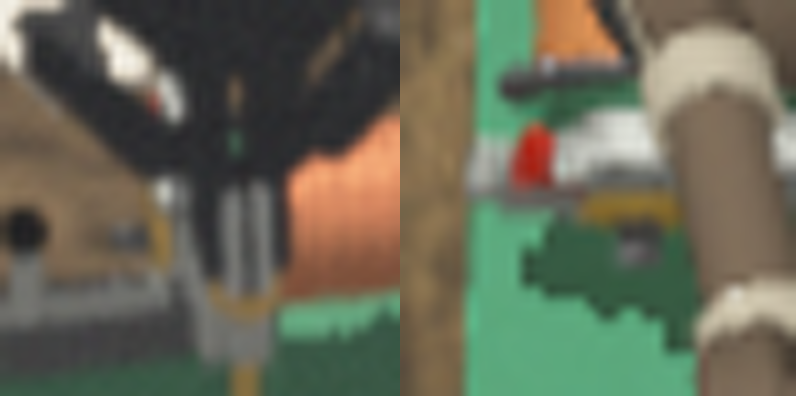

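>>> move_arm(
  rows=[
    [1, [0, 0, 0], [0, 0, 0]],
    [1, [0, 0, 0], [0, 0, 0]],
    [1, [0, 0, 0], [0, 0, 0]],
    [1, [0, 0, 0], [0, 0, 0]],
    [1, [0, 0, 0], [0, 0, 0]],
    [1, [0, 0, 0], [0, 0, 0]],
  ],
)

```text
time_s: 15.97
tcp_pos: [0.5937, 0.232, 0.1333]
eef_rot: [-2.233, -2.21, -0.0]
contact_force: [-0.2, -2.5, 2.2]
grip_width: 0.0002
```

```bash
python3 r.py
```

```text
(249, 201) [153, 74, 53] (250, 201) [120, 74, 55] (248, 202) [149, 58, 43] (249, 202) [190, 52, 34] (250, 202) [176, 70, 56] (247, 203) [162, 41, 30] (248, 203) [159, 41, 28] (249, 203) [186, 42, 27] (250, 203) [178, 69, 60] (247, 204) [161, 41, 28] (248, 204) [164, 41, 31] (249, 204) [170, 42, 28] (250, 204) [161, 67, 60] (247, 205) [160, 40, 29] (248, 205) [162, 39, 28] (249, 205) [153, 40, 26] (250, 205) [145, 67, 60] (247, 206) [142, 63, 55] (248, 206) [138, 72, 65] (249, 206) [124, 58, 52] (250, 206) [118, 66, 60] 
16.0167 [0.5937 0.2321 0.1333] [-0.2 -2.5  2.2] [ 0.5 -3.   2.6]
```

>>> move_arm(
  rows=[
    [1, [0, 0, 12], [0, 0, 0]],
    [1, [0, 0, 16], [0, 0, 0]],
    [1, [0, 0, 16], [0, 0, 0]],
    [1, [0, 0, 16], [0, 0, 0]],
    [1, [0, 0, 16], [0, 0, 0]],
    [1, [0, 0, 16], [0, 0, 0]],
    [1, [0, 0, 16], [0, 0, 0]],
    [1, [0, 0, 16], [0, 0, 0]],
    [1, [0, 0, 16], [0, 0, 0]],
    [1, [0, 0, 16], [0, 0, 0]],
    [1, [0, 0, 16], [0, 0, 0]],
    [1, [0, 0, 16], [0, 0, 0]],
    [1, [0, 0, 16], [0, 0, 0]],
    [1, [0, 0, 16], [0, 0, 0]],
    [1, [0, 0, 16], [0, 0, 0]],
    [1, [0, 0, 16], [0, 0, 0]],
    [1, [0, 0, 16], [0, 0, 0]],
    [1, [0, 0, 16], [0, 0, 0]],
  ],
)

```text
time_s: 17.52
tcp_pos: [0.5936, 0.232, 0.1493]
eef_rot: [-2.233, -2.21, 0.0]
contact_force: [0.6, -0.8, 0.0]
grip_width: -0.0001
```

```bash
python3 r.py; python3 r.py r9
```

```text
(250, 202) [169, 53, 39] (251, 202) [169, 61, 49] (249, 203) [184, 98, 89] (250, 203) [184, 44, 28] (251, 203) [184, 56, 46] (249, 204) [184, 82, 72] (250, 204) [184, 43, 29] (251, 204) [186, 60, 50] (249, 205) [184, 83, 73] (250, 205) [184, 43, 30] (251, 205) [183, 52, 40] (252, 205) [187, 102, 92] (249, 206) [145, 84, 76] (250, 206) [142, 84, 76] (251, 206) [140, 83, 76] (252, 206) [141, 81, 74] (253, 206) [109, 54, 46] (254, 206) [106, 69, 63] 
17.5667 [0.5936 0.232  0.1493] [ 0.6 -0.8  0. ] [-0.6 -0.4 -0.4]
(250, 201) [107, 71, 54] (250, 202) [169, 52, 38] (251, 202) [169, 61, 48] (252, 202) [170, 113, 105] (249, 203) [183, 119, 108] (250, 203) [185, 44, 30] (251, 203) [185, 58, 46] (249, 204) [183, 97, 87] (250, 204) [184, 42, 28] (251, 204) [186, 61, 49] (249, 205) [184, 83, 73] (250, 205) [185, 45, 31] (251, 205) [183, 51, 38] (252, 205) [187, 103, 92] (249, 206) [145, 83, 75] (250, 206) [145, 73, 65] (251, 206) [142, 72, 66] (252, 206) [142, 81, 74] (253, 206) [109, 54, 46] (254, 206) [106, 68, 61] 
17.6167 [0.5937 0.232  0.1493] [-0.6 -0.4 -0.4] [ 0.6 -0.1  0.5]
```

View pics/r9.png

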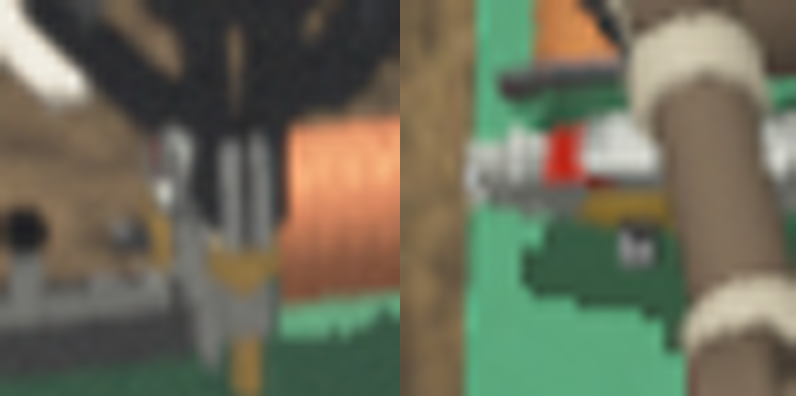

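>>> move_arm(
  rows=[
    [1, [0, 0, 25], [0, 0, 0]],
    [1, [-30, 10, 40], [0, 0, 0]],
    [1, [-65, 20, 40], [0, 0, 0]],
    [1, [-104, 31, 40], [0, 0, 0]],
    [1, [-104, 31, 15], [0, 0, 0]],
    [1, [-104, 31, -10], [0, 0, 0]],
    [1, [-104, 31, -22], [0, 0, 0]],
    [1, [-104, 31, -22], [0, 0, 0]],
    [1, [-104, 31, -22], [0, 0, 0]],
  ],
)

```text
time_s: 18.42
tcp_pos: [0.4895, 0.2627, 0.1268]
eef_rot: [-2.233, -2.209, 0.002]
contact_force: [0.6, -0.2, -0.2]
grip_width: 0.0
```

```bash
cat > k.py <<'E'
import sys
from bench import *;from h import *
S=capture("side")["color"][:,:,::-1];T=capture("top")["color"][:,:,::-1]
A=cv2.imread("pics/side0.png")
f=lambda I,a,b,c,d,k:cv2.resize(I[a:b,c:d],None,fx=k,fy=k,interpolation=cv2.INTER_CUBIC)
a=f(S,145,195,275,325,8);b=f(T,175,225,236,286,8);c=f(A,145,195,275,325,8)
cv2.imwrite(f"pics/{sys.argv[1]}.png",np.hstack([c,a])) ;cv2.imwrite(f"pics/{sys.argv[1]}t.png",b)
s=sense();print(s["time_s"],s["tcp_pos"].round(4),s["contact_force"].round(1))
E
python3 k.py k1
```

```text
18.5167 [0.4911 0.2633 0.1284] [0.6 0.1 0.8]
```

View pics/k1.png

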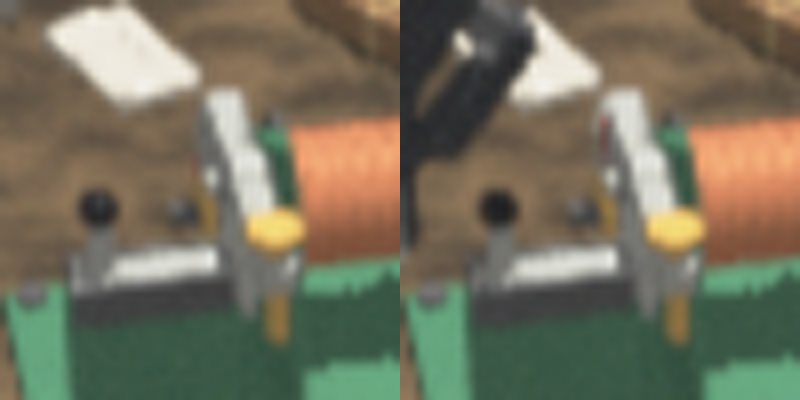

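View pics/k1t.png

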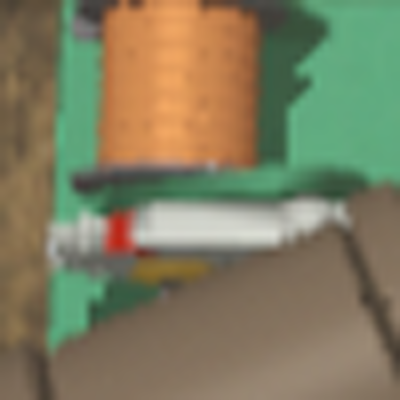

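>>> move_arm(
  rows=[
    [1, [8, 0, 0], [0, 0, 0]],
    [1, [14, 0, 0], [0, 0, 0]],
    [1, [18, 0, 0], [0, 0, 0]],
    [1, [21, 0, 0], [0, 0, 0]],
    [1, [24, 0, 0], [0, 0, 0]],
    [1, [27, 0, 0], [0, 0, 0]],
    [1, [30, 0, 0], [0, 0, 0]],
    [1, [30, 0, 0], [0, 0, 0]],
  ],
)

```text
time_s: 19.18
tcp_pos: [0.52, 0.2629, 0.1272]
eef_rot: [2.233, 2.21, -0.0]
contact_force: [-0.9, -0.8, -0.1]
grip_width: -0.0
```

```bash
python3 k.py k2
```

```text
19.2833 [0.5199 0.2629 0.1271] [0.  0.7 0. ]
```

View pics/k2.png

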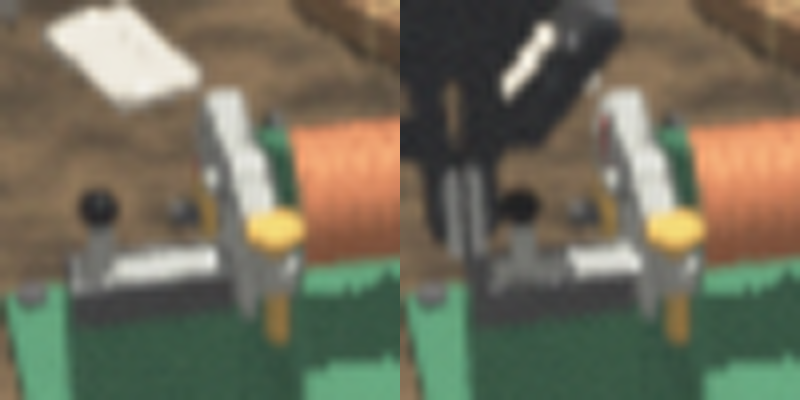

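>>> move_arm(
  rows=[
    [1, [2, 0, 0], [0, 0, 0]],
    [1, [4, 0, 0], [0, 0, 0]],
    [1, [6, 0, 0], [0, 0, 0]],
    [1, [8, 0, 0], [0, 0, 0]],
    [1, [10, 0, 0], [0, 0, 0]],
    [1, [12, 0, 0], [0, 0, 0]],
    [1, [13, 0, 0], [0, 0, 0]],
    [1, [14, 0, 0], [0, 0, 0]],
  ],
)

```text
time_s: 19.95
tcp_pos: [0.5337, 0.2628, 0.1271]
eef_rot: [2.233, 2.21, -0.001]
contact_force: [-1.9, 0.4, 0.4]
grip_width: -0.0
```

>>> move_arm(
  rows=[
    [1, [1, 0, 0], [0, 0, 0]],
    [1, [2, 0, 0], [0, 0, 0]],
    [1, [2, 0, 0], [0, 0, 0]],
  ],
)

```text
time_s: 20.2
tcp_pos: [0.5358, 0.2628, 0.1272]
eef_rot: [2.233, 2.21, -0.0]
contact_force: [-1.8, -0.8, -0.3]
grip_width: -0.0001
```

```bash
python3 k.py k3
```

```text
20.3 [0.5358 0.2629 0.1272] [-1.3 -1.2 -0.2]
```

View pics/k3.png

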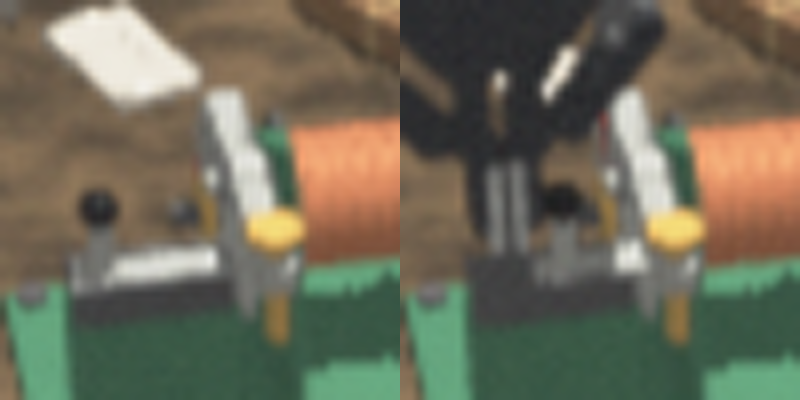

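>>> move_arm(
  rows=[
    [1, [1, 0, 0], [0, 0, 0]],
    [1, [1, 0, 0], [0, 0, 0]],
    [1, [1, 0, 0], [0, 0, 0]],
  ],
)

```text
time_s: 20.55
tcp_pos: [0.5366, 0.2629, 0.1272]
eef_rot: [2.233, 2.21, -0.0]
contact_force: [-2.4, -0.5, -0.7]
grip_width: 0.0002
```

>>> move_arm(
  rows=[
    [1, [1, 0, 0], [0, 0, 0]],
    [1, [1, 0, 0], [0, 0, 0]],
    [1, [1, 0, 0], [0, 0, 0]],
  ],
)

```text
time_s: 20.8
tcp_pos: [0.5377, 0.2629, 0.1272]
eef_rot: [2.233, 2.21, -0.0]
contact_force: [-1.6, -1.8, 0.5]
grip_width: -0.0001
```

>>> move_arm(
  rows=[
    [1, [1, 0, 0], [0, 0, 0]],
    [1, [1, 0, 0], [0, 0, 0]],
    [1, [1, 0, 0], [0, 0, 0]],
  ],
)

```text
time_s: 21.05
tcp_pos: [0.5379, 0.2629, 0.1272]
eef_rot: [-2.232, -2.209, 0.002]
contact_force: [-5.2, -1.9, 1.4]
grip_width: -0.0001
```

>>> move_arm(
  rows=[
    [1, [0.5, 0, 0], [0, 0, 0]],
    [1, [0.5, 0, 0], [0, 0, 0]],
    [1, [0.5, 0, 0], [0, 0, 0]],
  ],
)

```text
time_s: 21.3
tcp_pos: [0.5379, 0.2629, 0.1271]
eef_rot: [-2.232, -2.209, 0.004]
contact_force: [-5.2, -1.6, 3.1]
grip_width: 0.0
```

```bash
python3 k.py k4
```

```text
21.4 [0.5379 0.2629 0.1271] [-5.7 -1.2  3. ]
```

>>> move_arm(
  rows=[
    [1, [-5, 0, 0], [0, 0, 0]],
    [1, [-20, 0, 0], [0, 0, 0]],
    [1, [-45, 0, 5], [0, 0, 0]],
    [1, [-70, -20, 30], [0, 0, 0]],
    [1, [-90, -50, 60], [0, 0, 0]],
    [1, [-100, -90, 80], [0, 0, 0]],
    [1, [-100, -130, 100], [0, 0, 0]],
    [1, [-100, -170, 110], [0, 0, 0]],
    [1, [-100, -210, 110], [0, 0, 0]],
    [1, [-100, -250, 110], [0, 0, 0]],
    [1, [-100, -290, 110], [0, 0, 0]],
    [1, [-100, -330, 110], [0, 0, 0]],
    [1, [-100, -370, 110], [0, 0, 0]],
    [1, [-100, -400, 110], [0, 0, 0]],
    [1, [-100, -400, 110], [0, 0, 0]],
  ],
)

```text
time_s: 22.65
tcp_pos: [0.441, -0.1432, 0.2387]
eef_rot: [2.233, 2.198, 0.001]
contact_force: [0.6, -1.1, -0.1]
grip_width: 0.0003
```

```bash
python3 - <<'E'
from bench import *;from h import *
S=capture("side")["color"][:,:,::-1];T=capture("top");t=T["color"][:,:,::-1]
f=lambda I,a,b,c,d,k:cv2.resize(I[a:b,c:d],None,fx=k,fy=k,interpolation=cv2.INTER_CUBIC)
cv2.imwrite("pics/f1.png",np.hstack([f(S,145,195,275,325,7),f(t,180,230,236,300,7)]));cv2.imwrite("pics/f2.png",t)
X,Y,th=.6346,.3539,-.0164;c,s=np.cos(th),np.sin(th)
for q in(-.103,-.1003,-.075):
  P=[X+c*q+s*.093,Y+s*q-c*.093,.1415]; print(q,(proj(T,[P])[0]-[236,180]+.5)*7-.5, (proj(capture("side"),[P])[0]+[.86,.3]-[275,145]+.5)*7-.5)
print(sense()["time_s"],sense()["tcp_pos"],sense()["contact_force"])
E
```

```text
-0.103 [357.78212403 319.8063648 ] [ 81.21655274 188.49645213]
-0.1003 [357.92167917 312.765228  ] [ 87.54316438 187.75290328]
-0.075 [359.2240396  247.05573381] [146.6204193  180.80971993]
22.9 [ 0.43956668 -0.13603954  0.23737046] [ 0.33598001  0.18902403 -0.23684333]
```

View pics/f1.png

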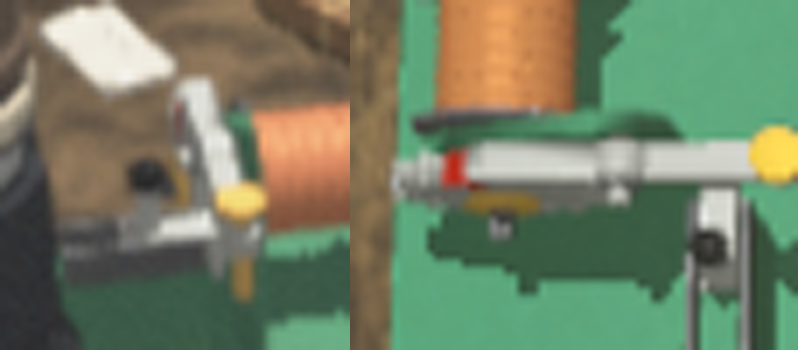

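View pics/f2.png

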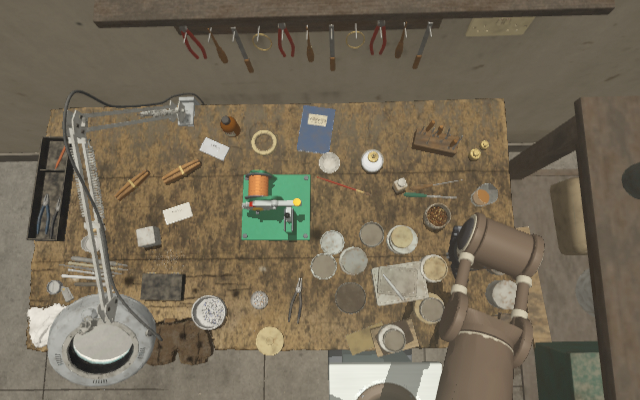

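```bash
python3 -c "
from bench import *
print(job_done())"
```

```text
the job is handed in; nothing more can be done
None
```

The winch now has its red tooth held by the pawl, and the keeper bolt is home under the tail. I handed the job in at about 23 s.

- **Winch:** I pressed the thumbscrew with closed fingers, about 8 to 9 mm down. I let the drum back one tooth at a time, three releases in all, and let the pawl drop back in each time. The highest reading was about 6 N of vertical push.
- **Keeper:** I pushed the knob until it stopped moving. The force was about 2 N while it slid and about 5 to 6 N at the stop. Then I backed the arm away.
- **Last checks:**
  - In the top view the red tooth sits right at the pawl's nose, and the drum had stopped.
  - After the last release, the screw head was at its starting position in the side view, so the pawl is fully seated.
  - The knob was within about half a pixel of its computed home position in both views.
  - No contact force was left on the robot.
- **First press:** part-way down, the push force fell away and the pawl stayed half-lifted when I raised the fingers. I took it for a slip at first, but the nose was most likely hanging on the tooth. Pressing again from there worked normally.
- **Oil vial and brown tin:** I did not measure either one before and after. The arm never worked near the bench top, and in the last top view nothing on the bench appears disturbed.

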